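Start the dust extractor from the bench

ROBOT

A 6-joint arm with a two-finger parallel gripper is mounted at the origin on a cart in front of the work surface, level with it; the furniture and walls round the work are solid. World frame = base frame: x ahead of the robot, y to its left, z up, the work surface at z = 0. Lengths are in m, angles in degrees, forces in N, time in s.
With the tool pointing down it reaches from about 0.375 to 0.75 m from the base axis. Payload 9 kg.
Tool frame: the origin (TCP) lies where the fingers leave the gripper's body, on its centre line; the fingertips stand 73 mm ahead of it and the grasp point (between the pads) lies 54 mm ahead of it (robot.tip_reach is the distance from the TCP to the fingertips, in m); z points along the fingers, y is the line along which they close (so a half turn about z gives the same grasp; the last joint's range is limited). The gripper opens to 85 mm and grips with 20 to 120 N. Pads are 22 mm wide; open, the fingers measure 114 mm over their backs; the gripper's body (76 mm by 85 mm) begins 54 mm behind the grasp point. The pads swing forward as they close: fully open they stand 13 mm farther back than shut.
Start: joints at [-82.317, 5.964, 5.575, 89.605, 0, 77.527], TCP at [0.207, -0.563, 0.304] pointing down, gripper open.
Joint ranges: [-171.21, 171.21], [-48.23, 106.86], [-62.78, 66.21], [-105.2, 120.99], [-86.42, 89.51], [-180, 180]. Speed limits (degrees/s): [127.2, 127.2, 147.25, 180, 180, 180].

INTERFACE

Orientations are given as [roll, pitch, yaw] about the fixed x, y, z axes, in that order (R = Rz(yaw) Ry(pitch) Rx(roll)).
In Python, from plant import robot gives the robot as it stands. Calls block until the motion is done:
- robot.move_pose(position, orientation): joint-space move of the TCP to a pose.
- robot.line_to(position, vel=0.15, rotation=None, guard=None): straight line of the TCP; rotation=None keeps the orientation; vel is the mean speed in m/s. With guard (N) it stops when the force on the tool has changed by that much, and returns True; else False.
- robot.goto_joints(angles): joint-space move.
- robot.set_gripper(opening): finger opening in m; the grip force is fixed at half the most; returns when the fingers have stopped.
- robot.pause(seconds).
- robot.ik(position, orientation): joint angles nearest the present ones, or None.
- robot.observe(): the state.
- robot.grab_frame(name): name is "scene" or "top" or "wrist"; returns the picture (384x512x3 uint8, blue, green, red); there is no depth.
- robot.get_calibration(name): a dict with "vertical_fov" (degrees; the focal length in pixels is half the picture's height over the tangent of half this angle, whatever the lens; pixels are square), "cx", "cy" (the principal point, pixels), "rvec" (rotation vector, rad) and "tvec" (3), from world to camera coordinates, as OpenCV has them. Camera axes: x right, y down, z forward; pixel columns grow to the right and rows downward; lengths in m; the calibration is good to about 2 mm. A picture is of the moment at which its call begins: read the wrist's pose just before it. get_calibration takes no time and is no camera call; for the wrist camera it gives the pose at the moment of the call.
A pose or a line that the arm cannot do raises robot.IKError and nothing moves.
- robot.job_done(): hands the job in; it is judged then, once.
The state is a dict: "time": time; "q": joint angles; "qvel": joint speeds; "joint_torque": joint torques, N m; "tool_pos": TCP position; "tcp_rot": TCP orientation; "ft_force": force on the tool from outside, world axes, zero at the start; "torque": the same for the moment, N m; "gripper_width": finger opening in m; "gripper_force": force on a finger pad.
Only numpy, scipy, OpenCV 4.12 (cv2) and the standard library are available. Lean on these libraries where they do the work, as an engineer would, in place of code of your own. Each camera call takes 0.05 s, during which the arm holds its last target. There are 200 camera calls.

TASK

Start the bench's dust extractor with your fingertips alone: first press down the raised half of the orange rocker on the white power strip so that it tips right over to on, then push the yellow latching button on the grey control box fully in so that it stays in, and last press the green start button fully down and let it come back up. Do not press the red mushroom stop button, and press nothing ahead of its turn. Pick nothing up, and do not shove the power strip about or disturb the paint pots, glue bottle and wooden block that stand close by.

Things in the scene. Friction and masses are not known exactly. Their poses are not given: they have to be found in the camera images.
- strip: white power strip with three sockets, 223 long (its y) x 55 wide (its x) x 47 mm high, loose on the table, 0.35 kg, long sides roughly across the robot's view. Origin: middle of its underside; its -x side is the long side facing the robot. The orange rocker lies near its right-hand (-y) end.
- rocker (a point): pivot line of the orange rocker, 45 mm above the strip's underside; axes as the strip's. Each half is 12 mm along y; they reach 1 to 11 mm to -x and 2 to 13 mm to +x. At the start the -x half (towards the robot) is raised, outer edge 47 mm high, the other 43, the casing round it 42. Keep the finger wholly on the -x side of the pivot (covering both halves jams it); it may overhang the casing.
- rocker_press (a point): point on top of the raised (-x) half of the rocker, near its outer edge, 10 mm from the pivot line; fixed to the strip (does not sink with the rocker). Press here straight down by about 4 mm; it takes about 10 to 15 N at the end of its travel, and stays where it is put, so a second press can finish a half-done one.
- strip_switch (a joint): tilt of the rocker, rad: about 0 = off (the half towards the robot raised), 0.349 = fully on (that half down). Stiff by friction, no spring.
- control_box: grey control box fixed to the table, 84 (its x) x 194 (its y) x 55 mm high. Origin: middle of its underside. Three buttons stand in a row along its y on the lid, 58 mm apart, the middle one over its centre; which colour stands in which place varies.
- yellow_top (a point): centre of the top of the yellow latching button, a flat cap of 28 mm diameter, its top 16 mm above the box lid (71 mm above the table) when out; its collar, 39 mm across, is 5 mm high. Moves with the cap. Press straight down.
- yellow (a joint): how far the yellow button is pushed in, m: 0 = out, 0.006 = fully in. Takes about 3 N all the way and stays where it is put.
- green_top (a point): centre of the top of the green start button, flat cap of 28 mm diameter, same size and height as the yellow one. Moves with the cap. Press straight down.
- green (a joint): how far the green button is pressed, m: 0 = up, 0.006 = fully down. Sprung: about 1.4 N at the start, 4 N fully down; comes back up when let go.
- red_top (a point): centre of the top of the red mushroom stop button, 38 mm diameter, its top 20 mm above the box lid (75 mm above the table). Not to be pressed.
- red (a joint): how far the red stop button is pressed, m: 0 = up, 0.006 = fully down; sprung like the green one.
- red_pot: small red paint pot, 32 mm diameter x 42 mm high, loose bystander beyond the power strip. Origin: middle of its underside.
- blue_pot: small blue paint pot, 32 mm diameter x 42 mm high, loose bystander beyond the power strip, near its rocker. Origin: middle of its underside.
- glue: white glue bottle with a green nozzle, 31 mm diameter x 84 mm high, loose bystander beyond the control box. Origin: middle of its underside.
- block: wooden block, 40 x 60 x 30 mm high, loose bystander to the right of the control box. Origin: middle of its underside.
Things that resemble listed ones, but are neither listed nor needed, are in the scene too. Of the things that look like the strip, the larger one is meant.

How it is judged (in metres and radians):
On the way, in this order (a step that is already met when the one before it is completed fails the run):
1. the power strip's rocker is tipped to on (value of joint strip_switch above 0.25 rad), for 0.1 s.
2. the yellow latching button is pushed in (value of joint yellow above 0.0045 m), for 0.1 s.
3. the green start button is pressed down (value of joint green above 0.0045 m), for 0.05 s.
At the end, for the whole second after the job is handed in: Rocker on (over 0.25 rad), yellow button in (over 4.5 mm), green and red buttons up (under 1.5 mm), power strip flat on the table within 30 mm of where it stood, pots, bottle and block upright and within 20 mm of where they stood (value of joint strip_switch above 0.25 rad and value of joint yellow above 0.0045 m and value of joint each of green, red below 0.0015 m and distance of strip from where it was at the start of the episode below 0.03 m and height (world z) of strip below 0.01 m and distance of each of red_pot, blue_pot, glue, block from where it was at the start of the episode below 0.02 m and angle between each of red_pot, blue_pot, glue, block's own z axis and vertical below 0.3 rad); the robot touches nothing.
It fails at once if the red stop button is pressed (over 2.5 mm) (value of joint red above 0.0025 m).
It fails at once if the yellow button is pressed (over 3 mm) while the power strip is off (value of joint yellow above 0.003 m and value of joint strip_switch below 0.2 rad).
It fails at once if the green button is pressed (over 3 mm) while the yellow one is not in (value of joint green above 0.003 m and value of joint yellow below 0.004 m).
It fails at once if the power strip is lifted (over 15 mm) or shoved (over 40 mm) (height (world z) of strip above 0.015 m or distance of strip from where it was at the start of the episode above 0.04 m).
It fails at once if a pot, the glue bottle or the wooden block is lifted, shifted (over 25 mm) or tipped (distance of any of red_pot, blue_pot, glue, block from where it was at the start of the episode above 0.025 m or angle between any of red_pot, blue_pot, glue, block's own z axis and vertical above 0.5 rad).
It also fails if it takes over 69 s, if anything falls off the work surface, if the arm or the gripper's body presses on something with over 40 N, if the wrist force passes 120 N, or if a joint passes its speed limit or range.

## Working session

There is one attempt and no reset: what is moved stays moved. The work goes in short steps, each a Python script; the robot and the scene stay as the last script left them, time stands still between calls to the robot, and variables do not carry over. Pictures are saved under pics/ and viewed, at most 10 in all, crops included, and the job is handed in when it is done.

```bash
mkdir -p pics; ls; python3 - <<'E'
from plant import robot
import cv2,numpy as np
for n in("scene","top"):
    cv2.imwrite(f"pics/{n}0.png",robot.grab_frame(n)); c=robot.get_calibration(n); print(n,c)
s=robot.observe(); print(s["time"],s["tool_pos"],s["tcp_rot"],robot.tip_reach)
E
```

```text
pics
scene {'vertical_fov': 42.5272996475849, 'cx': 249.22290047671277, 'cy': 187.10276649444998, 'rvec': array([ 2.08259892, -1.21048713,  0.52447262]), 'tvec': array([-0.15238406,  0.40337858,  1.31555531])}
top {'vertical_fov': 54.4401916032397, 'cx': 255.6583695316519, 'cy': 189.66777028715728, 'rvec': array([ 2.11991182, -2.14404767,  0.18386349]), 'tvec': array([0.13262726, 0.54152883, 1.38025119])}
0.1 [ 0.20674125 -0.5630396   0.30318471] [-1.79931831e+02 -1.47247728e-02  2.01560462e+01] 0.0726
```

View pics/top0.png

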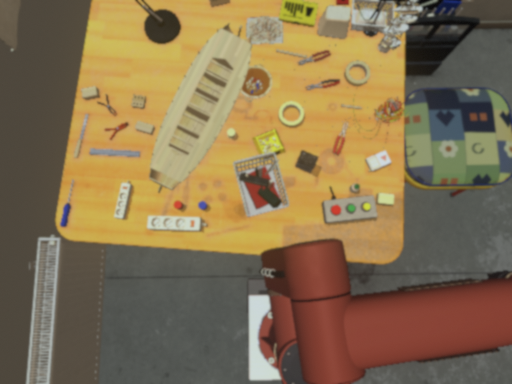

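View pics/scene0.png

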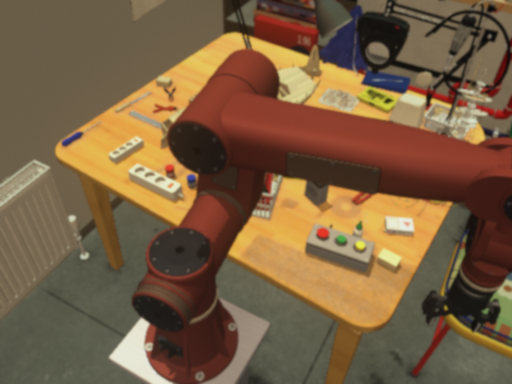

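Top view: the larger strip is at about (175,224) with its rocker near (194,224). The control box shows red (336,210), green (351,209) and yellow (367,207). The pots are at (179,205) and (203,206).

```bash
cat > h.py <<'E'
from plant import robot
import cv2,numpy as np
def ray(c,px,z,shape=(384,512)):
    f=shape[0]/2/np.tan(np.radians(c["vertical_fov"])/2)
    R=cv2.Rodrigues(np.array(c["rvec"]))[0]; t=np.array(c["tvec"]).ravel()
    o=-R.T@t; d=R.T@np.array([(px[0]-c["cx"])/f,(px[1]-c["cy"])/f,1])
    return o+d*(z-o[2])/d[2]
def proj(c,P):
    f=192/np.tan(np.radians(c["vertical_fov"])/2)
    R=cv2.Rodrigues(np.array(c["rvec"]))[0]; v=R@np.array(P)+np.array(c["tvec"]).ravel()
    return np.array([c["cx"]+f*v[0]/v[2],c["cy"]+f*v[1]/v[2]])
def blobs(im,lo,hi,amin=30):
    hsv=cv2.cvtColor(im,cv2.COLOR_BGR2HSV)
    n,l,s,ce=cv2.connectedComponentsWithStats(cv2.inRange(hsv,lo,hi))
    return sorted([(int(s[i,4]),ce[i].round(1).tolist(),s[i,:4].tolist()) for i in range(1,n) if s[i,4]>=amin],reverse=True)
E
python3 - <<'E'
from h import *
c=robot.get_calibration("top")
for n,p,z in[("strip",(175,224),.045),("rocker",(194,224),.045),("red",(336,210),.075),("green",(351,209),.071),("yellow",(367,207),.071),("redpot",(179,205),.042),("bluepot",(203,206),.042),("glue",(354,188),.08),("block",(386,199),.03)]: print(n,ray(c,p,z).round(3))
w=robot.get_calibration("wrist");s=robot.observe()
R=cv2.Rodrigues(w["rvec"])[0]; print("cam",-R.T@w["tvec"],R,w["vertical_fov"],s["tool_pos"])
for y in (0,90,-90,180):
  for p in ([.45,.28,.3],[.45,-.3,.3]): print(y,robot.ik(p,[180,0,y]))
E
```

```text
strip [0.415 0.432 0.045]
rocker [0.415 0.36  0.045]
red [ 0.458 -0.171  0.075]
green [ 0.462 -0.228  0.071]
yellow [ 0.469 -0.288  0.071]
redpot [0.488 0.419 0.042]
bluepot [0.483 0.328 0.042]
glue [ 0.539 -0.241  0.08 ]
block [ 0.504 -0.375  0.03 ]
cam [ 0.27098955 -0.53849569  0.374633  ] [[ 0.34451313 -0.93877999 -0.00168511]
 [-0.90403199 -0.33224412  0.26896096]
 [-0.25305504 -0.09113719 -0.9631496 ]] 63.99626501302332 [ 0.20674125 -0.5630396   0.30318471]
0 [  17.73683224   -6.32764714   -7.10225145   89.22539569    0.
 -162.26316776]
0 [-47.55479983  -4.43364443  -5.31688207  89.11676236   0.
 132.44520017]
90 [ 17.73683224  -6.32764714  -7.10225145  89.22539569   0.
 107.73683224]
90 [-47.55479983  -4.43364443  -5.31688207  89.11676236   0.
  42.44520017]
-90 [ 17.73683224  -6.32764714  -7.10225145  89.22539569   0.
 -72.26316776]
-90 [ -47.55479983   -4.43364443   -5.31688207   89.11676236    0.
 -137.55479983]
180 [17.73683224 -6.32764714 -7.10225145 89.22539569  0.         17.73683224]
180 [-47.55479983  -4.43364443  -5.31688207  89.11676236   0.
 -47.55479983]
```

```bash
python3 - <<'E'
from h import *
import pickle
robot.set_gripper(0)
for n,p in(("box",[.42,-.235,.28]),("strip",[.37,.36,.25])):
    robot.move_pose(p,[180,0,0]); robot.pause(.3)
    c=robot.get_calibration("wrist"); im=robot.grab_frame("wrist")
    pickle.dump(c,open(n+".pkl","wb")); cv2.imwrite(f"pics/w_{n}.png",im)
    print(n,robot.observe()["time"],robot.observe()["tool_pos"],robot.observe()["ft_force"])
E
```

```text
box 2.675 [ 0.41987371 -0.23535555  0.27994731] [0.15383601 0.12424448 0.51910471]
strip 7.1417 [0.3700237  0.35996444 0.25001127] [ 0.18635743 -0.00600108 -0.76997403]
```

View pics/w_box.png

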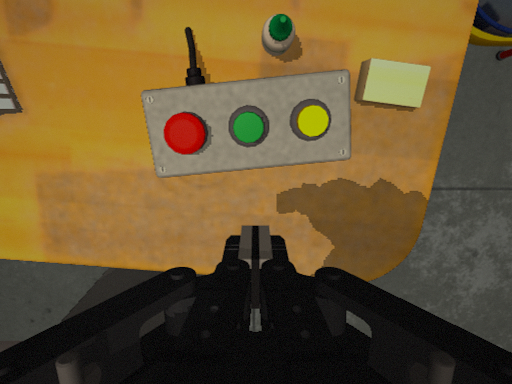

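View pics/w_strip.png

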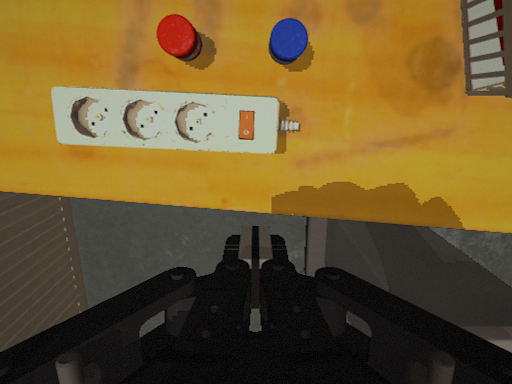

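Box view: red (185,132), green (249,126) and yellow (312,121). Strip view: the orange rocker is at (246,125), with the strip nearly aligned to world y. The fingers are closed.

```bash
python3 - <<'E'
from h import *
import pickle
c=pickle.load(open("box.pkl","rb"));im=cv2.imread("pics/w_box.png")
for n,lo,hi,z in(("red",(0,180,90),(5,255,255),.075),("green",(50,120,60),(80,255,255),.071),("yellow",(26,180,150),(34,255,255),.071)):
    for a,ce,b in blobs(im,lo,hi,300)[:3]:
        m=[ray(c,(b[0],b[1]+b[3]/2),z),ray(c,(b[0]+b[2],b[1]+b[3]/2),z)]
        print(n,a,b,ray(c,ce,z).round(4),"dia",np.linalg.norm(m[1]-m[0]).round(4))
c=pickle.load(open("strip.pkl","rb"));im=cv2.imread("pics/w_strip.png")
for a,ce,b in blobs(im,(3,150,120),(14,255,255),150)[:4]:
    print("rocker",a,ce,b,"near",ray(c,(ce[0],b[1]+b[3]),.047).round(4),"far",ray(c,(ce[0],b[1]),.043).round(4),"mid",ray(c,ce,.045).round(4))
hsv=cv2.cvtColor(im,cv2.COLOR_BGR2HSV); m=cv2.inRange(hsv,(0,0,150),(180,70,255)); m[:70]=0;m[170:]=0;m[:,290:]=0
m=cv2.morphologyEx(m,cv2.MORPH_CLOSE,np.ones((5,5)));k=max(cv2.findContours(m,0,2)[0],key=cv2.contourArea)
r=cv2.boxPoints(cv2.minAreaRect(k)); print(np.array([ray(c,p,.042) for p in r]).round(4))
x=cv2.resize(im[80:170,190:310],None,fx=5,fy=5,interpolation=cv2.INTER_NEAREST);cv2.imwrite("pics/crop.png",x)
print("tip proj",proj(pickle.load(open("strip.pkl","rb")),[.37,.36,.25-.0726]))
E
```

```text
red 1333 [164, 113, 41, 41] [ 0.462  -0.1712  0.075 ] dia 0.0365
green 747 [233, 112, 31, 31] [ 0.467  -0.2281  0.071 ] dia 0.0278
green 358 [269, 14, 23, 26] [ 0.5489 -0.2542  0.071 ] dia 0.019
yellow 724 [298, 106, 30, 31] [ 0.4726 -0.2856  0.071 ] dia 0.0268
rocker 973 [175.2, 34.9] [156, 14, 38, 42] near [0.4754 0.4272 0.047 ] far [0.5075 0.426  0.043 ] mid [0.4917 0.4266 0.045 ]
rocker 345 [246.2, 123.9] [239, 111, 15, 28] near [0.4071 0.369  0.047 ] far [0.4311 0.3689 0.043 ] mid [0.4201 0.3689 0.045 ]
[[0.4035 0.5486 0.042 ]
 [0.4527 0.5372 0.042 ]
 [0.4429 0.3408 0.042 ]
 [0.3927 0.3425 0.042 ]]
tip proj [257.220173   241.29997588]
```

View pics/crop.png

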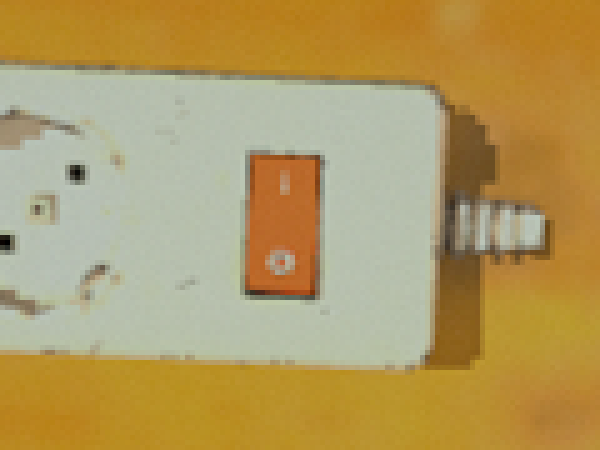

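The pivot comes out at x≈0.418 from both rocker edges (24 mm span, as specified). I'll press with the finger centre 14 mm to -x of the pivot and the gripper yawed to match the strip.

```bash
python3 - <<'E'
from h import *
T=robot.tip_reach
piv=np.array([.418,.369]); a=np.radians(-2.9); p=piv-.014*np.array([np.cos(a),np.sin(a)])
robot.move_pose([*p,.075+T],[180,0,-2.9]); robot.line_to([*p,.052+T],vel=.08); robot.pause(.3)
f0=robot.observe()["ft_force"]
for z in np.arange(.049,.0409,-.001):
    g=robot.line_to([*p,z+T],vel=.02,guard=22); robot.pause(.1); s=robot.observe()
    print(round(z,4),g,(s["tool_pos"][2]-T).round(4),(s["ft_force"]-f0).round(1))
    if g or (s["ft_force"]-f0)[2]>20: break
robot.pause(.2); robot.line_to([*p,.10+T],vel=.1)
robot.move_pose([.37,.36,.25],[180,0,0]); robot.pause(.3)
c=robot.get_calibration("wrist"); im=robot.grab_frame("wrist")
cv2.imwrite("pics/w_strip2.png",im); cv2.imwrite("pics/crop2.png",cv2.resize(im[80:170,190:310],None,fx=5,fy=5,interpolation=cv2.INTER_NEAREST))
print(robot.observe()["time"])
E
```

```text
0.049 False 0.0489 [0.  0.9 0.1]
0.048 False 0.048 [-0.2  0.7 -0.5]
0.047 False 0.047 [-0.3  1.   0.5]
0.046 False 0.046 [-4.   0.6  2.2]
0.045 False 0.045 [-2.9  0.9  3. ]
0.044 False 0.044 [-3.9  0.4  4.5]
0.043 False 0.0433 [-5.3 -0.4  7.9]
0.042 False 0.0431 [-10.   -2.1  15.6]
0.041 False 0.0429 [-12.9  -3.9  22.3]
13.3083
```

View pics/crop2.png

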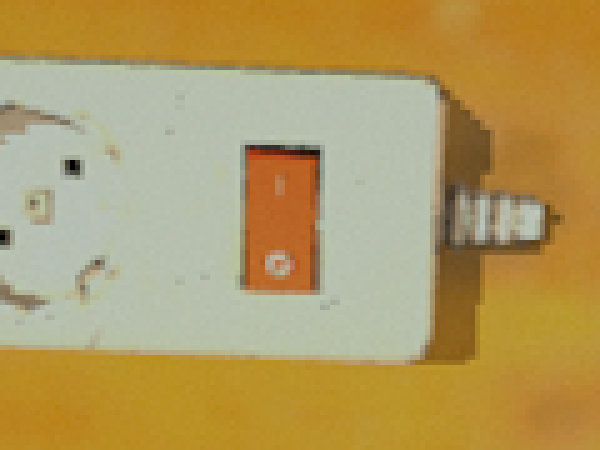

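The far (+x) edge now shows a shadow gap, and the tip ran into a hard stop at 43 mm after about 3.7 mm of travel. The rocker is on, and the strip moved only about 1–2 mm. Next come yellow and then green.

```bash
python3 - <<'E'
from h import *
T=robot.tip_reach
def press(x,y):
    robot.move_pose([x,y,.12+T],[180,0,5]); robot.line_to([x,y,.076+T],vel=.08); robot.pause(.3)
    f0=robot.observe()["ft_force"]
    for z in np.arange(.072,.0609,-.001):
        g=robot.line_to([x,y,z+T],vel=.02,guard=18); robot.pause(.08); s=robot.observe(); f=s["ft_force"]-f0
        print(round(z,4),g,(s["tool_pos"][2]-T).round(4),f.round(1))
        if g or f[2]>12: break
    robot.pause(.2); robot.line_to([x,y,.12+T],vel=.1)
press(.4726,-.2856); print("green"); press(.467,-.2281)
robot.move_pose([.42,-.235,.28],[180,0,0]); robot.pause(.3)
c=robot.get_calibration("wrist"); im=robot.grab_frame("wrist"); cv2.imwrite("pics/w_box2.png",im)
for n,lo,hi,d in(("green",(50,120,60),(80,255,255),0),("yellow",(26,180,150),(34,255,255),0)):
    print(n,blobs(im,lo,hi,300)[:1])
s=robot.observe();print(s["time"],s["ft_force"])
E
```

```text
0.072 False 0.0719 [-0.2 -0.1 -1.6]
0.071 False 0.071 [-0.  -0.5 -0.1]
0.07 False 0.07 [-0.5  0.2  1.5]
0.069 False 0.069 [ 0.1 -0.1  0.2]
0.068 False 0.0679 [-0.1 -0.9  0.7]
0.067 False 0.0669 [-0.2 -0.2  0.5]
0.066 False 0.0659 [ 0.9 -0.6  0.4]
0.065 False 0.0651 [-0.   0.2  1.5]
0.064 False 0.065 [-3.7  2.9 10.7]
0.063 False 0.0649 [-6.5  3.8 17.8]
green
0.072 False 0.0719 [ 0.3  0.2 -1. ]
0.071 False 0.0711 [ 0.7  0.2 -0.2]
0.07 False 0.0701 [2.2 0.5 2.1]
0.069 False 0.0691 [0.6 0.3 1.5]
0.068 False 0.0681 [1.8 0.4 1.7]
0.067 False 0.0671 [ 1.1 -0.3  2.9]
0.066 False 0.0661 [ 2.9 -0.9  2.4]
0.065 False 0.0651 [2.3 0.6 3.6]
0.064 False 0.0649 [-0.5  2.3 11.9]
0.063 False 0.0648 [-4.2  4.8 19.8]
green [(754, [249.4, 126.7], [234, 111, 31, 32])]
yellow [(702, [313.0, 120.0], [298, 105, 30, 31])]
29.2333 [-0.12478309 -0.64015054 -0.44101433]
```

View pics/w_box2.png

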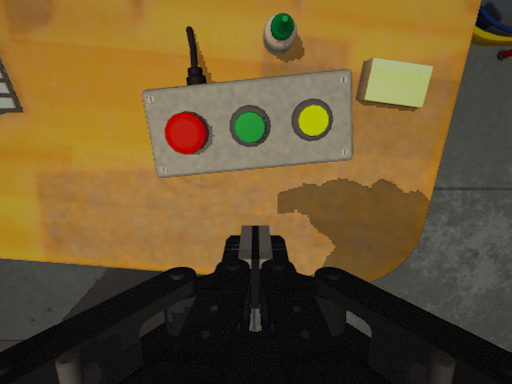

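The yellow cap at (313,120) stays in with its shadow nearly gone. The green cap at (249,127) is back up, and the glue and block haven't moved. Both presses hit their stops at 65 mm, which is the full 6 mm of travel.

```bash
python3 -c "
from plant import robot
print(robot.job_done())"
```

```text
the job is handed in; nothing more can be done
None
```

I pressed the rocker to on, pushed the yellow button in and pressed and released the green one, in that order, and handed the job in after about 29 s; no verdict came back, but forces and pictures showed each press reaching its stop, with red not pressed.

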